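# Dip the basting brush in the blue sauce pot and stand it on the drip tray

## Task

Pick up the red-handled basting brush, dip its bristles right down into the blue sauce pot (not the white one) so that all of the bristles are below the rim, then lift it out and stand it upright, bristles down, on the black drip tray. Leave both pots standing where they are.

Things in the scene. Friction and masses are not known exactly. Their poses are not given: they have to be found in the camera images.
- red_brush: Stubby basting brush, 100 g, standing upright on its flat bristle end. Origin: centre of the underside; z up the handle. Upwards: stiff cream bristles 40 mm across to 30 mm, steel collar 34 mm across to 46 mm, round RED handle 22 mm across to 140 mm (top). A like brush with plain wooden handle is not wanted. Brushes, pots and tray stand in any order, 120 mm or more between centres, none over 140 mm.
- blue_pot: Round open sauce pot of dark BLUE ceramic, loose, about 350 g, standing on the counter; empty, no liquid is modelled. Origin at the centre of its underside, z up. Outer diameter 90 mm at the rim, height 70 mm, wall 5 mm (mouth about 80 mm across), inner floor 8 mm above the origin.
- white_pot: The same pot in WHITE ceramic, same sizes and origin: not to be dipped into or moved.
- drip_tray: Square BLACK metal drip tray, loose, about 500 g, lying flat on the counter, at any yaw. Origin at the centre of its underside, z up, x and y along its sides. Outer 110 x 110 mm, rim 12 mm high, wall 4 mm, flat floor 4 mm above the origin.
There are look-alikes about, which are no part of the job. There is more than one size of the drip_tray; the job needs the middle-sized.

How it is judged:
By the outcome, as a careful person would: the job done as asked, in the order asked, and still so for the second after the job is handed in, with the robot touching nothing.
It also fails if it takes over 48 s, if anything falls off the work surface, if the arm or the gripper's body presses on something with over 40 N, if the wrist force passes 120 N, or if a joint passes its speed limit or range.

## Robot

A 6-joint arm with a two-finger parallel gripper is mounted at the origin on the work surface. World frame = base frame: x ahead of the robot, y to its left, z up, the work surface at z = 0. Lengths are in mm, angles in rad, forces in N, time in s.
With the tool pointing down it reaches from about 250 to 775 mm from the base axis. Payload 8.9 kg.
Tool frame: the origin (TCP) lies midway between the tips of the shut fingers; the grasp point (between the pads) lies 19 mm behind it (manip.grip_depth is the distance from the TCP to the grasp point, in mm); y points along the fingers, z is the direction in which the jaws open and shut, and the axes are right-handed (so a half turn about y gives the same grasp; the last joint's range is limited). The gripper opens to 85 mm and grips with 20 to 120 N. Pads are 22 mm wide; open, the fingers measure 114 mm over their backs; the gripper's body (76 mm by 85 mm) begins 54 mm behind the grasp point. The pads swing forward as they close: fully open they stand 13 mm farther back than shut.
Start: joints at [-1.327, 0.291, -0.153, 1.127, 0, 1.431], TCP at [196.099, -487, 231.305] pointing down, gripper open.
Joint ranges: [-2.52, 2.52], [-0.91, 1.74], [-1.3, 1.37], [-1.96, 2.02], [-1.52, 1.47], [-3.14, 3.14]. Speed limits (rad/s): [2.22, 2.22, 2.79, 3.14, 3.14, 3.14].

## Interface

Orientations are given as a unit quaternion [x, y, z, w].
In Python, from bench import manip gives the robot as it stands. The module is installed in compiled form; this text tells all that it offers. Calls block until the motion is done:
- manip.move_pose(position, orientation): joint-space move of the TCP to a pose.
- manip.move_linear(position, orientation=None, speed=150): straight line of the TCP; orientation=None keeps the orientation; speed is the mean speed in mm/s.
- manip.set_joints(angles): joint-space move.
- manip.open() and manip.gripper_close(strength=None): open the fingers fully, or close them until they stop; strength is the grip in N (None keeps the last).
- manip.pause(seconds).
- manip.inverse_kinematics(position, orientation): joint angles nearest the present ones, or None.
- manip.capture(name): name is "scene" or "top" or "wrist"; returns a dict with "frame" (480x640x3 uint8, red, green, blue), "depth" (480x640 float32, mm along the optical axis (not along the pixel's ray), 0 where there is no reading), "fx", "fy", "cx", "cy" (pixels), "extrinsics" (4x4, takes a point from camera to world coordinates); the wrist camera has in their place "T_tool_cam" (4x4, takes a point from camera to tool coordinates, whose origin is the TCP and whose axes are the tool frame's). Camera axes: x right, y down, z forward; pixel columns grow to the right and rows downward; lengths in mm; the calibration is good to about 2 mm. A picture is of the moment at which its call begins: read the wrist's pose just before it.
A pose or a line that the arm cannot do raises manip.Unreachable and nothing moves.
- manip.close_job(): hands the job in, once; it reports no verdict.
Readings, each from a call of its own:
- manip.read_time(): time.
- manip.read_joints(): joint angles.
- manip.read_joint_vel(): joint speeds.
- manip.read_effort(): joint torques, N m.
- manip.read_position(): TCP position.
- manip.read_tool_rot(): TCP orientation.
- manip.read_contact_force(): force on the tool from outside, world axes, zero at the start.
- manip.read_torque(): the same for the moment, N m.
- manip.read_finger_gap(): opening from 0.0 (shut) to 1.0 (fully open).
Only numpy, scipy, OpenCV 4.12 (cv2) and the standard library are available. Lean on these libraries where they do the work, as an engineer would, in place of code of your own. Each camera call takes 0.05 s, during which the arm holds its last target.

## Working session

There is one attempt and no reset: what is moved stays moved. The work goes in short steps, each a Python script; the robot and the scene stay as the last script left them, time stands still between calls to the robot, and variables do not carry over. Pictures are saved under pics/ and viewed, and the job is handed in when it is done.

```bash
mkdir -p pics; python3 - <<'E'
from bench import manip
import cv2,numpy as np,pickle
d={}
for n in("scene","top"):
    c=manip.capture(n);d[n]=c
    cv2.imwrite(f"pics/{n}0.png",c["frame"][:,:,::-1])
    print(n,c["fx"],c["cx"],c["cy"],np.round(c["extrinsics"],3).tolist(),(c["depth"]>0).mean())
pickle.dump(d,open("c0.pkl","wb"))
print(manip.read_time(),manip.read_tool_rot(),manip.read_contact_force())
E
```

```text
scene 514.7251003810521 316.27704598633875 242.76701906643257 [[-0.014, 0.855, -0.518, 978.142], [1.0, 0.015, -0.003, 56.262], [0.005, -0.518, -0.855, 812.112], [0.0, 0.0, 0.0, 1.0]] 0.9959049479166666
top 496.8092708318105 316.7481169230098 239.75154381504655 [[-0.017, -0.994, 0.107, 387.078], [-1.0, 0.015, -0.013, 38.312], [0.012, -0.107, -0.994, 1172.246], [0.0, 0.0, 0.0, 1.0]] 0.9960286458333333
0.1 [-0.13453132  0.69460207 -0.69378837  0.13448787] [-0.23795544 -0.05232981 -0.02404668]
```

View pics/scene0.png

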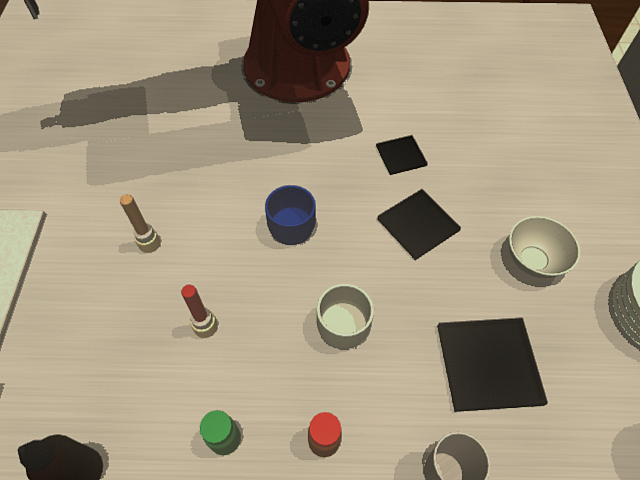

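View pics/top0.png

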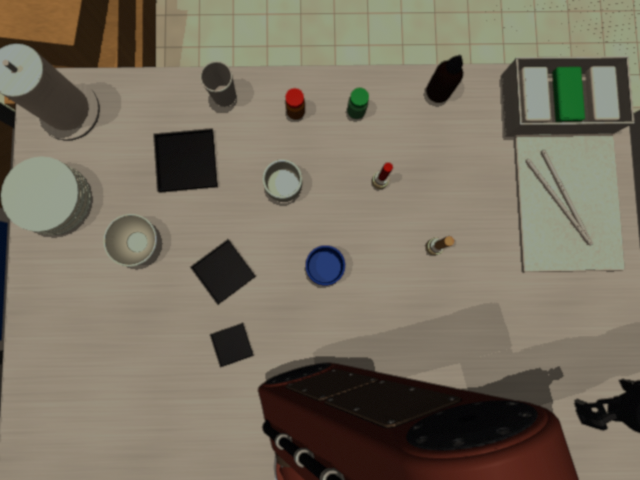

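The top view shows the red brush at about (383,175), the blue pot at (325,266) and the white pot at (283,180). The black trays are at (186,160), (223,271) and (232,344), which look large, middle and small in that order. Next I measure them.

```bash
cat > h.py <<'E'
import numpy as np,cv2
def ray(c,uv,z):
    uv=np.atleast_2d(np.asarray(uv,float));E=c["extrinsics"]
    d=np.c_[(uv[:,0]-c["cx"])/c["fx"],(uv[:,1]-c["cy"])/c["fy"],np.ones(len(uv))]@E[:3,:3].T
    o=E[:3,3];return o+d*((z-o[2])/d[:,2])[:,None]
def cloud(c):
    v,u=np.mgrid[:480,:640];D=c["depth"];P=np.stack([(u-c["cx"])/c["fx"]*D,(v-c["cy"])/c["fy"]*D,D],-1)
    return P@c["extrinsics"][:3,:3].T+c["extrinsics"][:3,3]
def cnts(m,a=30):
    return [k for k in cv2.findContours(m.astype(np.uint8),cv2.RETR_EXTERNAL,cv2.CHAIN_APPROX_NONE)[0] if cv2.contourArea(k)>a]
E
python3 - <<'E'
import pickle,numpy as np,cv2
from h import *
d=pickle.load(open("c0.pkl","rb"))
for n,c in d.items():
    f=c["frame"].astype(int);R,G,B=f[...,0],f[...,1],f[...,2]
    P=cloud(c)
    print(n,"table z",np.median(P[...,2]))
    print(" black")
    for k in cnts((f.max(-1)<50),400):
        r=cv2.minAreaRect(k)
        q=ray(c,cv2.boxPoints(r),12);print("  ",np.round(r[0]),q.mean(0).round(1),np.linalg.norm(np.diff(q,axis=0),axis=1).round(1),np.degrees(np.arctan2(q[1,1]-q[0,1],q[1,0]-q[0,0])).round(1))
    print(" blue")
    for k in cnts((B>R+40)&(B>G+25),300):
        x=k[:,0];pp=P[x[:,1],x[:,0]]
        m=np.zeros(R.shape,np.uint8);cv2.drawContours(m,[k],-1,1,-1)
        p=P[(m>0)];t=p[p[:,2]>63];print("  ",x.mean(0),len(t),t.mean(0).round(1) if len(t) else 0,p.min(0).round(),p.max(0).round())
        if len(t)>5:
            print("   rim ctr", ((t.min(0)+t.max(0))/2).round(1),(t.max(0)-t.min(0)).round(1))
    print(" red")
    for k in cnts((R>G+60)&(R>B+60)&(R>90),20):
        m=np.zeros(R.shape,np.uint8);cv2.drawContours(m,[k],-1,1,-1);p=P[m>0];x=k[:,0].mean(0)
        if len(p)<3000:
            t=p[p[:,2]>132];print("  ",x,p.min(0).round(),p.max(0).round(),"top",len(t),t.mean(0).round(1) if len(t) else 0)
for n,uv in(("scene",(203,327)),("top",(382,182))): print(n,ray(d[n],uv,15).round(1))
c=d["top"];P=cloud(c);print(P[...,2][(np.abs(P[...,:2]-[400,30]).max(-1)<200)].min())
for n in d:
    P=cloud(d[n]);
    for nm,(x,y) in dict(white=(530,100),).items(): pass
    m=(P[...,2]>64)&(P[...,2]<76)
    for k in cnts(cv2.dilate(m.astype(np.uint8),np.ones((3,3))),60):
        q=P[k[:,0,1],k[:,0,0]];q=q[(q[:,2]>60)&(q[:,2]<80)]
        if len(q)>8:
            (cx,cy),r=cv2.minEnclosingCircle(q[:,:2].astype(np.float32));print(n,"rim z70",round(cx),round(cy),"r",round(r,1),k[:,0].mean(0).round())
E
```

```text
scene table z 1.6295580676967916
 black
   [ 60. 457.] [ 861.9 -313.5   12. ] [122.4  60.9 117.5] 90.9
   [492. 364.] [710.6 336.4  12. ] [160.7 162.7 144.8] 102.7
   [418. 223.] [444.5 242.3  12. ] [122.3 130.7 114.4] 136.8
   [401. 154.] [279.8 223.   12. ] [97.  86.9 92.8] 108.4
   [306.  45.] [-65.1  19.8  12. ] [312.9 327.3 272.5] 91.2
 blue
   [289.75590551 205.62204724] 412 [457.3   5.2  84.3] [409. -38.   5.] [978.  56. 812.]
   rim ctr [693.3   9.  437.6] [569.6  94.6 749.1]
 red
   [324.74193548 428.06451613] [792.  48.  -0.] [978.  90. 812.] top 4 [978.1  56.3 812.1]
   [188.11111111 290.58333333] [ 644. -139.  137.] [ 665. -120.  144.] top 143 [ 655.3 -129.7  141. ]
   [344.13432836  62.89552239] [-41.  56.   9.] [978. 120. 812.] top 1 [978.1  56.3 812.1]
top table z 0.6363293380177311
 black
   [607. 406.] [ 121.3 -633.5   12. ] [147.9 113.4 146.3] -91.1
   [408. 420.] [  98.3 -179.4   12. ] [687.2 257.7 670.6] -91.1
   [231. 345.] [272.9 222.7  12. ] [77.8 75.5 77.3] -72.7
   [223. 271.] [441.2 243.1  12. ] [106.7 107.3 105.9] -53.8
   [  4. 280.] [431.2 748.5  12. ] [2
[... 1181 characters left out ...]
-128 r 7.8 [200. 313.]
scene rim z70 631 561 r 19.3 [634. 304.]
scene rim z70 676 93 r 34.4 [345. 310.]
scene rim z70 584 572 r 36.0 [631. 277.]
scene rim z70 496 -251 r 10.3 [140. 225.]
scene rim z70 466 8 r 42.6 [290. 207.]
scene rim z70 32 -17 r 89.9 [287.  57.]
top rim z70 620 640 r 84.9 [ 42. 195.]
top rim z70 826 -77 r 21.3 [357. 105.]
top rim z70 826 69 r 22.1 [294. 105.]
top rim z70 826 605 r 50.5 [ 66. 109.]
top rim z70 841 241 r 11.4 [223.  92.]
top rim z70 868 -274 r 29.4 [441.  86.]
top rim z70 880 245 r 27.8 [215.  75.]
top rim z70 830 -565 r 61.9 [569.  93.]
top rim z70 833 -486 r 64.9 [535.  94.]
top rim z70 842 -572 r 143.9 [594.  80.]
top rim z70 839 -569 r 151.7 [551. 113.]
```

```bash
python3 - <<'E'
import pickle,numpy as np,cv2
from h import *
from scipy.spatial.transform import Rotation as R_
from bench import manip
d=pickle.load(open("c0.pkl","rb"))
for n,c in d.items():
    f=c["frame"].astype(int);R,G,B=f[...,0],f[...,1],f[...,2]
    for k in cnts((B>R+25)&(B>G+15),300):
        if not(250<k[:,0,0].mean()<360):continue
        x,y,w,h=cv2.boundingRect(k);print(n,(x,y,w,h))
        # outer contour upper half = far rim: ray at z=70
        q=ray(c,k[:,0],70)
        far=k[:,0,1]<y+h*0.45 if n=="scene" else np.ones(len(k),bool)
        q=q[far]
        A=np.c_[2*q[:,:2],np.ones(len(q))];s=np.linalg.lstsq(A,(q[:,:2]**2).sum(1),rcond=None)[0];print(s[:2].round(1),"r",np.sqrt(s[2]+s[0]**2+s[1]**2).round(1))
R0=R_.from_quat(manip.read_tool_rot());print(R0.as_matrix().round(3))
def q(a): return (R_.from_euler("z",a)*R0).as_quat()
j0=manip.read_joints()
for (x,y) in ((653,-130),(457,5),(442,243)):
  a=np.arctan2(y,x)-np.arctan2(-487,196.1)
  for z in (30,90,260,300):
    for da in(0,np.pi/2,-np.pi/2):
      j=manip.inverse_kinematics([x,y,z],q(a+da));print(x,y,z,round(da,2),None if j is None else np.round(j,2))
E
```

```text
scene (265, 185, 50, 42)
[452.    5.9] r 43.7
top (306, 246, 39, 40)
[448.9   6.2] r 42.9
[[-0.928 -0.     0.374]
 [-0.374  0.001 -0.928]
 [-0.    -1.    -0.001]]
653 -130 30 0 [-0.31  0.71 -0.01  0.85  0.    1.46]
653 -130 30 1.57 [-0.31  0.71 -0.01  0.85 -0.   -0.11]
653 -130 30 -1.57 [-0.31  0.71 -0.01  0.85  0.    3.03]
653 -130 90 0 [-0.31  0.66  0.05  0.97  0.    1.46]
653 -130 90 1.57 [-0.31  0.65  0.05  0.97 -0.   -0.11]
653 -130 90 -1.57 [-0.31  0.65  0.05  0.97  0.    3.03]
653 -130 260 0 [-0.31  0.57  0.35  1.35  0.    1.46]
653 -130 260 1.57 [-0.31  0.56  0.35  1.35 -0.   -0.11]
653 -130 260 -1.57 [-0.31  0.56  0.35  1.35  0.    3.03]
653 -130 300 0 [-0.31  0.56  0.45  1.46  0.    1.46]
653 -130 300 1.57 [-0.31  0.56  0.45  1.45 -0.   -0.11]
653 -130 300 -1.57 [-0.31  0.56  0.45  1.45  0.    3.03]
457 5 30 0 [-0.15  0.4  -0.62  0.56 -0.    1.41]
457 5 30 1.57 [-0.15  0.39 -0.62  0.56 -0.   -0.16]
457 5 30 -1.57 [-0.15  0.39 -0.62  0.56  0.    2.98]
457 5 90 0 [-0.15  0.3  -0.55  0.72 -0.    1.41]
457 5 90 1.57 [-0.15  0.3  -0.55  0.72 -0.   -0.16]
457 5 90 -1.57 [-0.15  0
[... 288 characters left out ...]

457 5 300 -1.57 [-0.15  0.13 -0.18  1.26  0.    2.98]
442 243 30 0 [ 0.36  0.46 -0.49  0.62 -0.    1.43]
442 243 30 1.57 [ 0.36  0.46 -0.49  0.61 -0.   -0.14]
442 243 30 -1.57 [ 0.36  0.46 -0.49  0.61  0.    3.  ]
442 243 90 0 [ 0.36  0.38 -0.43  0.76 -0.    1.43]
442 243 90 1.57 [ 0.36  0.38 -0.43  0.76 -0.   -0.14]
442 243 90 -1.57 [ 0.36  0.38 -0.43  0.76  0.    3.  ]
442 243 260 0 [ 0.36  0.24 -0.15  1.19 -0.    1.43]
442 243 260 1.57 [ 0.36  0.24 -0.15  1.18 -0.   -0.14]
442 243 260 -1.57 [ 0.36  0.24 -0.15  1.18  0.    3.  ]
442 243 300 0 [ 0.36  0.22 -0.06  1.29 -0.    1.43]
442 243 300 1.57 [ 0.36  0.22 -0.06  1.28 -0.   -0.14]
442 243 300 -1.57 [ 0.36  0.22 -0.06  1.28  0.    3.  ]
```

```bash
cat >> h.py <<'E'
from scipy.spatial.transform import Rotation as R_
Q0=[-0.13453132,0.69460207,-0.69378837,0.13448787]
def q(x,y): return (R_.from_euler("z",np.arctan2(y,x)-np.arctan2(-487,196.1))*R_.from_quat(Q0)).as_quat()
def wcap(manip):
    T=np.eye(4);T[:3,3]=manip.read_position();T[:3,:3]=R_.from_quat(manip.read_tool_rot()).as_matrix()
    c=manip.capture("wrist");c["extrinsics"]=T@c["T_tool_cam"];return c
E
python3 - <<'E'
from bench import manip
from h import *
import pickle
manip.move_pose([653,-130,240],q(653,-130))
c=wcap(manip);pickle.dump(c,open("w1.pkl","wb"));cv2.imwrite("pics/w1.png",c["frame"][:,:,::-1])
print(manip.read_time(),manip.read_position(),c["extrinsics"].round(2).tolist())
P=cloud(c);f=c["frame"].astype(int);m=(f[...,0]>f[...,1]+60)&(f[...,0]>f[...,2]+60)&(P[...,2]>125)&(P[...,2]<150)
p=P[m];print(len(p),p.min(0),p.max(0),np.median(p,axis=0))
E
```

```text
2.2333 [ 652.63737493 -131.16594618  240.08412059] [[0.98, -0.19, -0.06, 667.88], [-0.2, -0.93, -0.31, -52.11], [-0.0, 0.31, -0.95, 381.3], [0.0, 0.0, 0.0, 1.0]]
500 [ 643.85861335 -139.05387739  136.35191888] [ 663.18982193 -119.4162035   140.30218996] [ 653.5379571  -128.91319683  138.41688859]
```

View pics/w1.png

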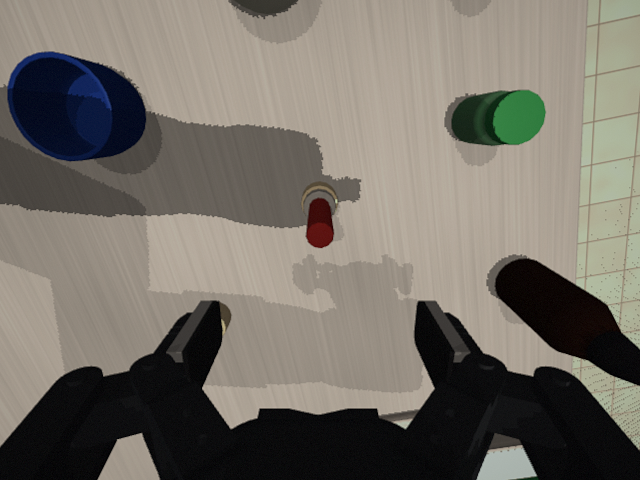

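The wrist view shows the red handle centred between the jaws at about (320,235), with its top at about (653.5, -129, 139). That agrees with the fixed cameras, so I'll grasp it.

```bash
python3 - <<'E'
from bench import manip
from h import *
Q=q(653,-130)
manip.move_linear([653.5,-129.5,89],Q,speed=120)
print(manip.read_position(),manip.read_contact_force())
manip.gripper_close(50)
print(manip.read_finger_gap(),manip.read_position(),manip.read_contact_force())
manip.move_linear([653.5,-129.5,215],speed=120)
print(manip.read_finger_gap(),manip.read_position(),manip.read_contact_force(),manip.read_time())
for n in("scene","top"):
    c=manip.capture(n);cv2.imwrite(f"pics/{n}1.png",c["frame"][:,:,::-1])
c=wcap(manip);cv2.imwrite("pics/w2.png",c["frame"][:,:,::-1])
import pickle;pickle.dump(c,open("w2.pkl","wb"))
E
```

```text
[ 654.03237826 -129.65900999   89.80867717] [-0.3509852  -0.62447711  1.03674256]
0.2425435487218623 [ 653.74248778 -129.57703173   89.20932013] [ 0.80239945 -0.17299904  1.75222936]
0.240904540555332 [ 653.06326547 -129.39091515  214.09655337] [ 0.29758148  0.11262861 -1.9049657 ] 5.45
```

View pics/scene1.png

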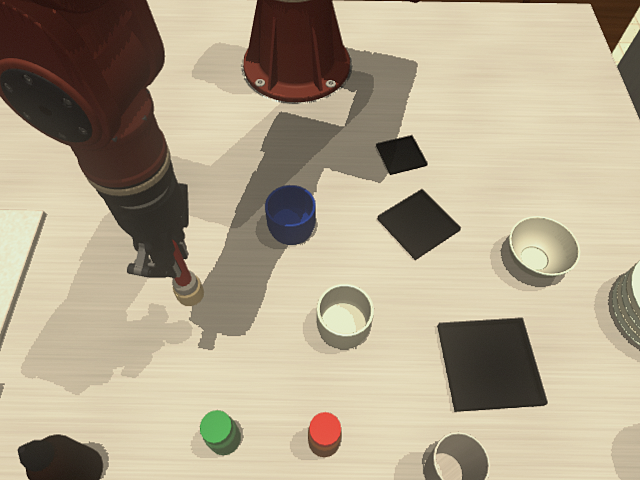

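View pics/w2.png

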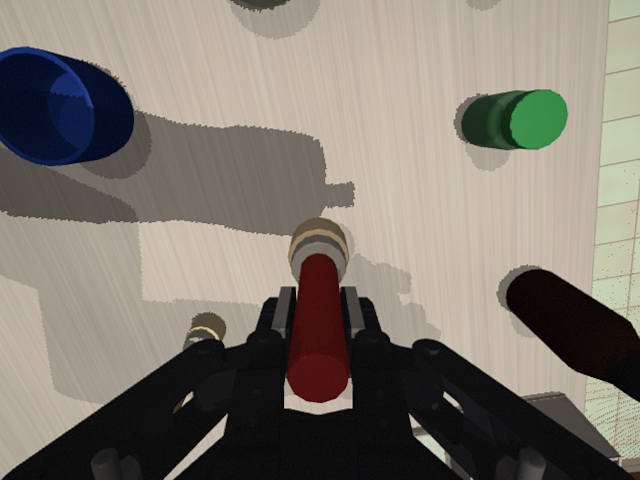

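The scene view shows the brush hanging upright in the gripper, and both pots unmoved. I'll carry it over the blue pot and check the alignment there.

```bash
python3 - <<'E'
from bench import manip
from h import *
import pickle
c=pickle.load(open("w2.pkl","rb"));P=cloud(c);m=(P[...,2]>120)&(P[...,2]<172)&(np.hypot(P[...,0]-653,P[...,1]+129)<40)
for a,b in((120,133),(133,145),(145,156),(156,172)):
    p=P[m&(P[...,2]>=a)&(P[...,2]<b)];print(a,b,len(p),p.min(0).round(1),p.max(0).round(1)) if len(p) else 0
manip.move_linear([450,6,215],q(450,6),speed=180)
print(manip.read_time(),manip.read_position(),manip.read_finger_gap())
d={}
for n in("scene","top"):
    c=manip.capture(n);d[n]=c;cv2.imwrite(f"pics/{n}2.png",c["frame"][:,:,::-1])
c=wcap(manip);d["w"]=c;cv2.imwrite("pics/w3.png",c["frame"][:,:,::-1])
pickle.dump(d,open("c2.pkl","wb"))
E
```

```text
120 133 143 [ 635.5 -125.6  125.1] [ 671.7 -109.3  133. ]
133 145 241 [ 635.6 -125.6  133. ] [ 671.8 -109.1  145. ]
145 156 694 [ 632.6 -139.2  145. ] [ 671.8 -109.2  156. ]
156 172 1269 [ 635.4 -141.4  156. ] [ 669.1 -112.2  171.8]
7.1083 [450.67788362   5.62427922 214.97332043] 0.2459553100594607
```

View pics/scene2.png

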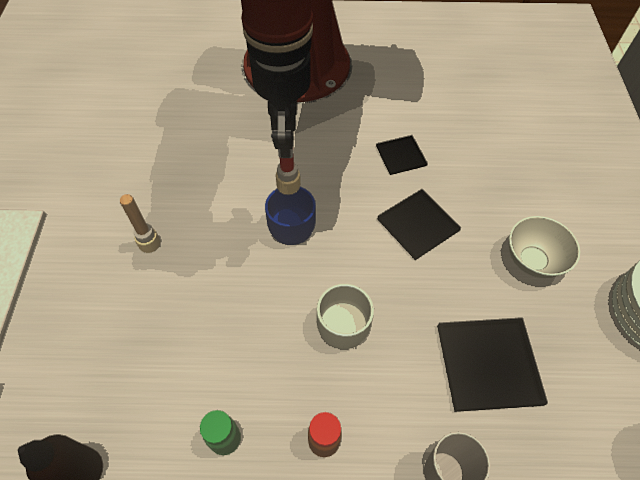

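View pics/w3.png

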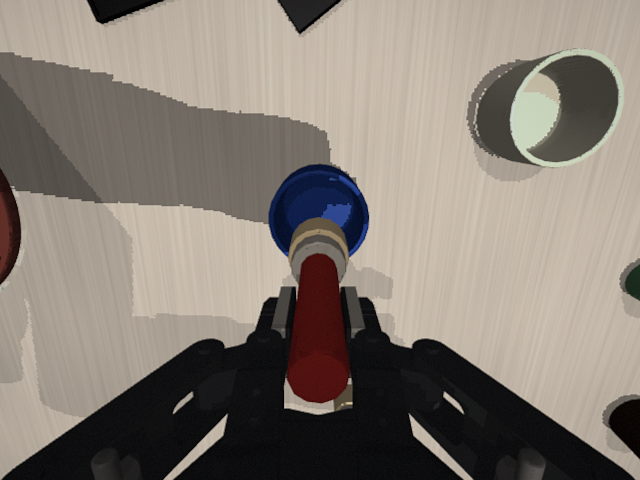

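```bash
python3 - <<'E'
from h import *
import pickle
d=pickle.load(open("c2.pkl","rb"))
for n in("w","scene"):
    c=d[n];P=cloud(c);f=c["frame"].astype(int)
    m=(f[...,2]>f[...,0]+20)&(P[...,2]>62)&(P[...,2]<76)&(np.hypot(P[...,0]-450,P[...,1]-6)<60)
    m[P[...,2]<66]=0
    p=P[m];A=np.c_[2*p[:,:2],np.ones(len(p))];s=np.linalg.lstsq(A,(p[:,:2]**2).sum(1),rcond=None)[0]
    print(n,len(p),s[:2],np.sqrt(s[2]+s[0]**2+s[1]**2),p.min(0),p.max(0))
E
```

```text
w 1260 [449.98877001   7.1293353 ] 41.97936643034338 [406.29056376 -27.54691332  66.00981096] [494.25351508  51.49308501  70.63589569]
scene 276 [452.01530063   5.80071769] 42.14240869291803 [412.88251433 -38.01423601  66.90829022] [496.17498265  48.58824969  74.49759511]
```

```bash
python3 - <<'E'
from bench import manip
from h import *
import pickle
Q=q(450,6)
manip.move_linear([450.3,6.5,150],Q,speed=120)
manip.move_linear([450.3,6.5,104],Q,speed=60)
manip.pause(0.3)
print(manip.read_position(),manip.read_contact_force(),manip.read_time(),manip.read_finger_gap())
for n in("scene",):
    c=manip.capture(n);cv2.imwrite(f"pics/{n}3.png",c["frame"][120:300,180:420,::-1].repeat(3,0).repeat(3,1))
c=wcap(manip);cv2.imwrite("pics/w4.png",c["frame"][:,:,::-1])
E
```

```text
[450.49803532   6.48377827 104.23693096] [-0.98860149  0.13720382 -1.19658199] 9.1667 0.24435142723989225
```

View pics/scene3.png

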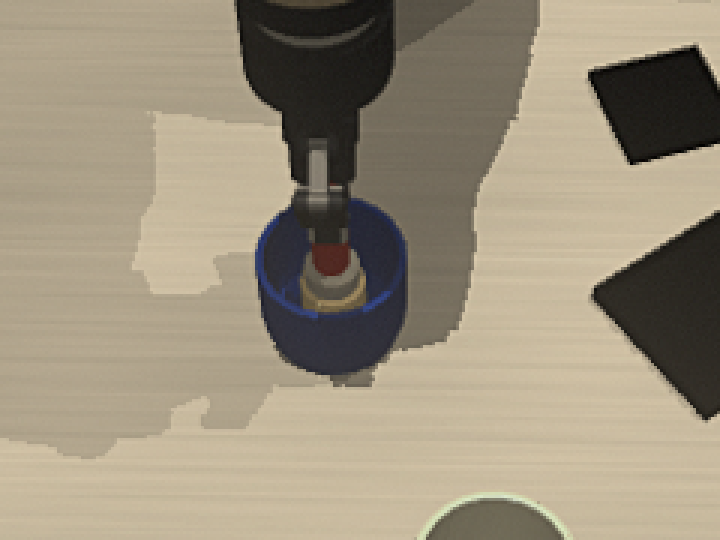

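View pics/w4.png

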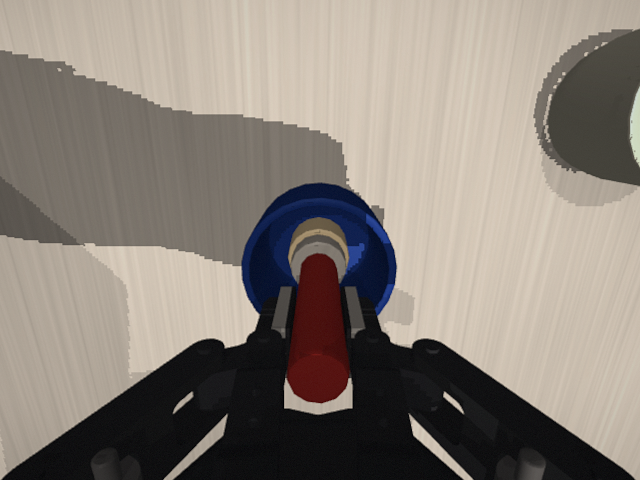

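The bristles and collar are inside the blue pot, centred, with no contact force; the brush bottom is at about z = 15. I'll lift it out and carry it over the middle tray.

```bash
python3 - <<'E'
from bench import manip
from h import *
import pickle
manip.move_linear([450.3,6.5,215],q(450,6),speed=120)
manip.move_linear([442.5,242.7,190],q(442.5,242.7),speed=180)
print(manip.read_position(),manip.read_contact_force(),manip.read_time(),manip.read_finger_gap())
c=manip.capture("scene");cv2.imwrite("pics/s4.png",c["frame"][:,:,::-1])
c=wcap(manip);cv2.imwrite("pics/w5.png",c["frame"][:,:,::-1])
f=c["frame"];P=cloud(c);hsv=f.max(-1)
m=(hsv<60)&(P[...,2]<25)&(P[...,2]>-10)&(np.hypot(P[...,0]-442,P[...,1]-243)<95)
p=P[m];print(len(p),np.median(p,axis=0));print(cv2.minAreaRect(p[:,:2].astype(np.float32)),p[:,2].max())
E
```

```text
[442.54850616 242.05976428 190.04661788] [-0.10003317 -0.18152097 -0.44057667] 11.8083 0.2453041132128792
9870 [433.32118449 254.83874932   2.69425352]
((441.8858947753906, 244.56619262695312), (109.26837921142578, 109.97354888916016), 36.17681884765625) 13.453317004283122
```

View pics/w5.png

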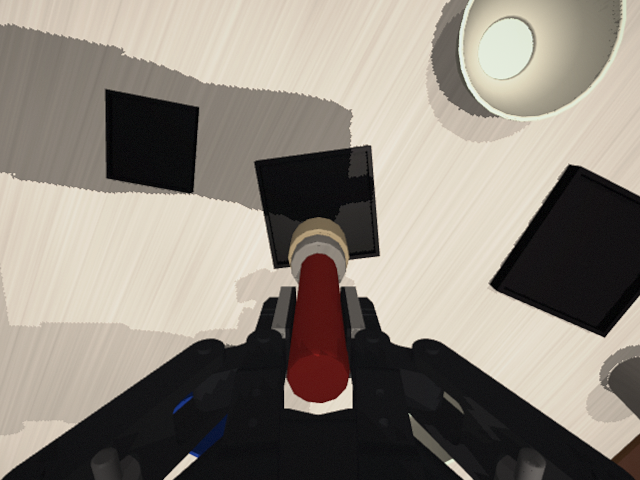

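View pics/s4.png

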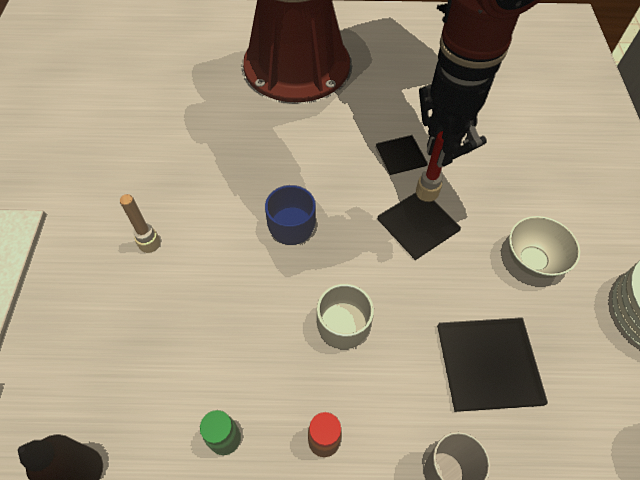

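The tray under the brush measures about 109.5 mm square, centred at (442, 244), so it is the right one. Now I lower the brush gently and watch the force.

```bash
python3 - <<'E'
from bench import manip
from h import *
Q=q(442,243.5)
manip.move_linear([442,243.5,105],Q,speed=120)
manip.pause(0.3)
f0=manip.read_contact_force()[2];print("f0",f0)
z=96
while z>=90:
    manip.move_linear([442,243.5,z],Q,speed=30);manip.pause(0.1)
    f=manip.read_contact_force()[2];print(z,round(manip.read_position()[2],2),round(f,2))
    if f-f0>2.5:break
    z-=0.7
c=manip.capture("scene");cv2.imwrite("pics/s5.png",c["frame"][80:300,330:530,::-1].repeat(3,0).repeat(3,1)[:600])
print(manip.read_time())
E
```

```text
f0 -0.8651664443887237
96 95.99 -0.03
95.3 95.36 0.13
94.6 94.59 -0.42
93.89999999999999 93.9 -0.37
93.19999999999999 93.17 -1.77
92.49999999999999 93.09 7.29
15.4167
```

View pics/s5.png

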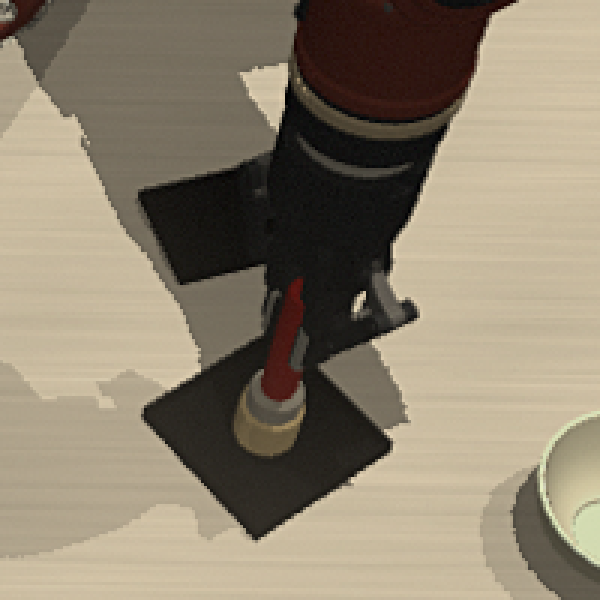

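Contact came at TCP z = 93.1, against a predicted 93.2, so the brush is on the tray floor. I'll release it and retreat straight up.

```bash
python3 - <<'E'
from bench import manip
from h import *
Q=q(442,243.5)
manip.move_linear([442,243.5,93.0],Q,speed=30);manip.pause(0.2)
manip.open();manip.pause(0.2)
print(manip.read_finger_gap(),manip.read_contact_force())
manip.move_linear([442,243.5,260],Q,speed=120)
manip.move_pose([350,-250,300],q(350,-250))
manip.pause(0.3)
print(manip.read_contact_force(),manip.read_time())
for n in("scene","top"):
    c=manip.capture(n);cv2.imwrite(f"pics/{n}6.png",c["frame"][:,:,::-1])
    P=cloud(c);f=c["frame"].astype(int);r=np.hypot(P[...,0]-442,P[...,1]-243.5)
    p=P[(r<60)&(P[...,2]>125)&(P[...,2]<160)];print(n,"top",len(p),p.mean(0) if len(p) else 0)
    p=P[(r<60)&(P[...,2]>8)&(P[...,2]<32)&(f[...,0]>90)];print(n,"bristles",len(p),p.min(0),p.max(0))
    k=max(cnts((f[...,2]>f[...,0]+25)&(f[...,2]>f[...,1]+15)&(np.hypot(P[...,0]-450,P[...,1]-6)<70),100),key=cv2.contourArea);print("blue",cv2.boundingRect(k))
E
```

```text
1.0027949624940902 [-0.3207245   0.56555544 -0.51654999]
[ 0.43760989 -0.05923375 -0.75327859] 20.375
scene top 200 [446.88592763 241.87869403 140.11118564]
scene bristles 171 [383.35169313 193.77332488   8.16892077] [463.87789172 301.76776849  31.93444562]
blue (265, 185, 50, 42)
top top 99 [441.44050887 242.14489268 142.44413186]
top bristles 33 [393.93913461 225.21467724   9.45585704] [496.13136322 300.73565719  31.82022075]
blue (306, 246, 39, 40)
```

View pics/scene6.png

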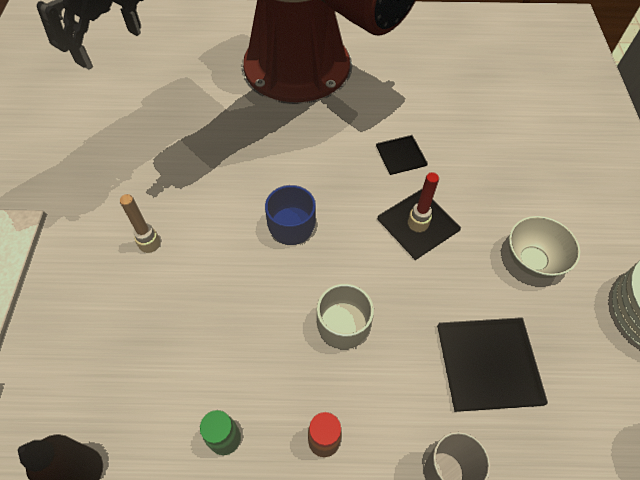

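View pics/top6.png

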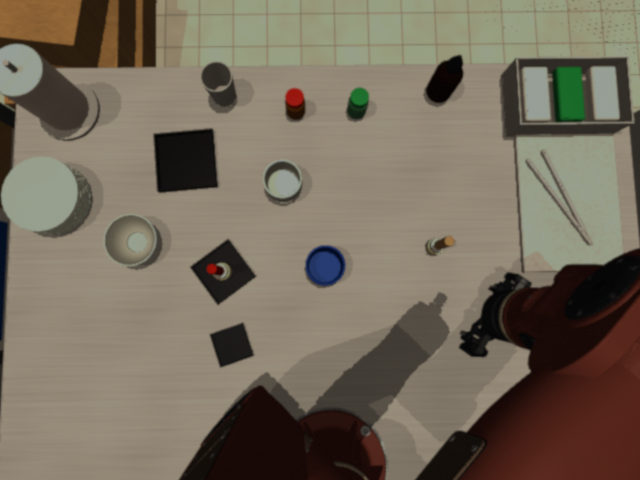

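Both views show the brush upright near the middle of the middle tray, at (420,222) in scene and (222,270) in top. Both pots are where they were and the arm is clear, so I'm handing it in.

```bash
python3 -c "
from bench import manip
print(manip.close_job())"
```

```text
the job is handed in; nothing more can be done
None
```

The red brush is standing upright, bristles down, near the middle of the middle-sized black tray, after a dip in the blue pot. I handed the job in at about 20.5 s of the 48 s allowed.

- **Dip:** the brush bottom reached about z = 15 mm, so the bristle tops were about 25 mm below the blue pot's rim. I saw no contact force.
- **Placing:** the brush met the tray floor at TCP z = 93.1 mm, against 93.2 expected, with about 7–8 N of pressure before release. The tray measured about 109.5 mm square.
- **Final check:** both views put the brush top at about 140–142 mm, over the tray centre. The blue pot's image outline is the same as at the start. I checked the white pot only by eye, and it looks unmoved. The arm was clear of everything.
- **Disagreements:** the scene and top cameras differed by 3–5 mm in x. My last numeric bristle check picked up pixels from the surroundings and was no use, so I relied on the handle-top positions and the pictures.

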